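# Load and lock the dispensary jar tray

## Robot

A 6-joint arm with a two-finger parallel gripper is mounted at the origin on the work surface. World frame = base frame: x ahead of the robot, y to its left, z up, the work surface at z = 0. Lengths are in m, angles in rad, forces in N, time in s.
With the tool pointing down it reaches from about 0.3 to 0.75 m from the base axis. Payload 8.5 kg.
Tool frame: the origin (TCP) lies between the finger pads; the fingertips stand 11 mm ahead of it and the grasp point (between the pads) lies 8 mm behind it; z points along the fingers, y is the line along which they close (so a half turn about z gives the same grasp; the last joint's range is limited). The gripper opens to 88 mm and grips with 3 to 60 N. Pads are 18 mm wide; open, the fingers measure 123 mm over their backs; the gripper's body (75 mm by 187 mm) begins 45 mm behind the grasp point.
Start: joints at [1.025, 0.381, 1.297, -0, 1.464, -0.215], TCP at [0.179, 0.52, 0.25] pointing down, gripper open.
Joint ranges: [-3.11, 3.11], [-0.89, 2.33], [0.22, 2.48], [-1.42, 4.56], [0.17, 2.85], [-2.88, 2.88]. Speed limits (rad/s): [2.39, 2.39, 3.14, 3.14, 3.14, 3.14].

## Interface

Orientations are given as a unit quaternion [x, y, z, w].
In Python, from plant import manip gives the robot as it stands.
- The arm moves only by the shell command python3 -m creep 'ROWS'. ROWS is JSON, a list of rows, each a list of 5 numbers: the shift along the world's x, y, z in cm, then the turn about the world's z in degrees, then the closure, from -1 (fully open) to 1 (shut). In form: [[dx, dy, dz, turn, fingers], ...]. A call has 1 to 10 rows; each row shifts and turns the commanded pose from where the row before left it; what a row does not reach is not made up. A row lasts 1/12 s, in which the tool goes at most 41.7 mm and 7.16 degrees, less where a joint would pass 70% of its speed; a pose out of reach is approached as far as the arm can. A call with a gripper value outside its range is refused whole. The fingers move at their own pace and stop on an object; the grip force is fixed at half the most. Time passes only in rows, so rows that do not move let the fingers close. It gives the time, the measured TCP pose, the force, the opening and the grip force at its end, in the units of the state.
- manip.get_obs(): the state, without advancing time (a new reading comes with each control period).
- manip.get_image(name): name is "side" or "top" or "wrist"; returns a dict with "pixels" (480x640x3 uint8, blue, green, red), "z_map" (480x640 float32, m along the optical axis (not along the pixel's ray), 0 where there is no reading), "camera_matrix" (3x3 intrinsics, pixels), "eye" and "rotation" of the camera in the world. Camera axes: x right, y up, looking along -z (the intrinsics and any distortion apply to the point x, -y, -z); pixel columns grow to the right and rows downward; lengths in m; the calibration is good to about 2 mm. A picture is of the moment at which its call begins.
- manip.job_done(): hands the job in; it is judged then, once.
Trained networks look in a picture, given as the dict that the camera call returned (one of the last four; its "shot" number tells which), for a name from the list of things; names that differ only in an ending like _2 or _b are one class to them, and where a whole thing is asked for, a point or a joint stands for the part that bears it (a point fixed in the world has none). Each returns a list of dicts, best first, with "confidence" (0 to 1); they miss things now and then, are a little off and sometimes report something else, mostly with a low value. They report only what shows in the picture. A call takes as long as a camera call. They do not tell look-alikes from the thing itself.
- manip.boxes_of(picture, thing): "extent" ([left, top, width, height] in pixels, round what is visible of it).
The state is a dict: "time": time; "joint_pos": joint angles; "joint_vel": joint speeds; "effort": joint torques, N m; "position": TCP position; "tool_rot": TCP orientation; "wrist_force": force on the tool from outside, world axes, zero at the start; "wrist_torque": the same for the moment, N m; "width": finger opening in m; "gripper_force": force on a finger pad.
Only numpy, scipy, OpenCV 4.12 (cv2) and the standard library are available. Lean on these libraries where they do the work, as an engineer would, in place of code of your own. Each camera call takes 0.05 s, during which the arm holds its last target. There are 200 camera calls.

## Task

Unlock the jar tray on the counter: slide its brass safety tab fully outward, then lift the steel lock frame right over until it leans back by itself. Lift every white porcelain and amber glass jar on the counter over the tray's front lip and stand it upright on the tray floor, one jar to a bay, then lower the frame fully down over the jars and slide the tab fully home again to lock it. Leave the scale pan, the mortar and the parcel where they are.

Things in the scene. Friction and masses are not known exactly. Their poses are not given: they have to be found in the camera images.
- case: Wooden jar tray fixed on the counter. Origin: counter level under its middle; x from its front (nearer the robot: lip, grip bar, tab) to its back, y to its left, z up; the other entries' tray offsets are in this frame. Floor top at z 10 mm; inside x -52 to 58, y -152 to 152 mm; side and back walls 8 mm thick, tops at z 50. Two hinge posts at x 49 to 67, |y| 160 to 172, tops at z 122 mm.
- bay0 (a point): Bay 0 of the tray (bays 0 to 3 from its right, -y, to its left): the middle of the bay's floor. Each bay is 71 mm wide along the tray's y and 110 mm long along x; between bays stand dividers 4 mm thick, 40 mm above the floor, as high as the lip.
- bay1 (a point): Bay 1 of the tray (bays 0 to 3 from its right, -y, to its left): the middle of the bay's floor. Each bay is 71 mm wide along the tray's y and 110 mm long along x; between bays stand dividers 4 mm thick, 40 mm above the floor, as high as the lip.
- bay2 (a point): Bay 2 of the tray (bays 0 to 3 from its right, -y, to its left): the middle of the bay's floor. Each bay is 71 mm wide along the tray's y and 110 mm long along x; between bays stand dividers 4 mm thick, 40 mm above the floor, as high as the lip.
- bay3 (a point): Bay 3 of the tray (bays 0 to 3 from its right, -y, to its left): the middle of the bay's floor. Each bay is 71 mm wide along the tray's y and 110 mm long along x; between bays stand dividers 4 mm thick, 40 mm above the floor, as high as the lip.
- lip_top (a point): Middle of the top edge of the tray's front retaining lip, 8 mm thick, 40 mm above the tray floor (50 mm above the counter), running the tray's whole width.
- catch_top (a point): Middle of the top of the dark steel catch block at the tray's front right corner, 40 mm along the tray's x, 44 mm along y, 116 mm high; it carries the safety tab.
- tab (a joint): Slide of the brass safety tab along the tray's -y (outward, away from the bays), in m: 0 is fully home (locked: its flat nose covers the end of the grip bar so the frame cannot rise), 0.028 fully out (free). The bar end is clear from about 0.022. It stays where it is left; moving it takes about 2 N.
- tab_grip (a point): A point in the middle of the safety tab's upright fin, 12 mm below its tip. The fin is 24 mm along the tray's x, 12 mm along its y and stands 34 mm high above the flat nose (28 x 40 x 6 mm). It moves with the tab; with the tab home it is at tray x -72, y -208, z 146 mm.
- frame (a joint): Hinge of the steel lock frame (about 0.25 kg), in rad: 0 is fully down (level), 1.9 leaning back on its stop. It turns about the tray's y direction, the front rising and then going backward. Little friction: let go before about 1.6 it falls down again, beyond that it leans back to 1.9.
- frame_bar (a point): Middle of the frame's front grip bar: straight, round, 8 mm thick, along the tray's y, 130 mm from the hinge axis, held only at its ends (arms at tray y +-160 mm), so it can be pinched from above across the bar and turns in the grip. A parallel 6 mm bar 72 mm nearer the hinge lies over the jar lids. With the frame down both are at z 112 mm, the grip bar at tray x -72, ahead of the lip.
- frame_hinge (a point): Middle of the frame's hinge axis, at tray x 58, y 0, z 112 mm.
- jar1: A closed round jar, white porcelain with a dark wooden lid, straight-sided, 42 mm in diameter, on a heavy round foot 56 mm across and 14 mm high; 92 mm tall with its lid, about 0.16 kg. Its origin is the centre of its underside, z up along the jar. It starts upright on the counter; not every jar is present in every run.
- jar2: A closed round jar, white porcelain with a dark wooden lid, straight-sided, 42 mm in diameter, on a heavy round foot 56 mm across and 14 mm high; 92 mm tall with its lid, about 0.16 kg. Its origin is the centre of its underside, z up along the jar. It starts upright on the counter; not every jar is present in every run.
- jar3: A closed round jar, amber glass with a black lid, straight-sided, 42 mm in diameter, on a heavy round foot 56 mm across and 14 mm high; 82 mm tall with its lid, about 0.16 kg. Its origin is the centre of its underside, z up along the jar. It starts upright on the counter; not every jar is present in every run.
- jar4: A closed round jar, amber glass with a black lid, straight-sided, 42 mm in diameter, on a heavy round foot 56 mm across and 14 mm high; 82 mm tall with its lid, about 0.16 kg. Its origin is the centre of its underside, z up along the jar. It starts upright on the counter; not every jar is present in every run.
- scale_pan: Bystander: a round brass scale pan, 110 mm across and 35 mm high. Origin: the centre of its underside.
- mortar: Bystander: a stone mortar, 84 mm across and 65 mm high. Origin: the centre of its underside.
- parcel: Bystander: a brown wrapped parcel, 90 x 120 x 40 mm. Origin: the centre of its underside.
Mind the look-alikes: they are no part of the job. What is shaped like the jar2 but red is not meant. Leave any blue or turquoise look-alike of the jar3 alone.

How it is judged:
By the outcome, as a careful person would: the job done as asked, in the order asked, and still so for the second after the job is handed in, with the robot touching nothing.
Of jar1, jar2, jar3, jar4 only 3 to 4 are there at a start; the rules pass over those that are not, and their reading is None.
At some moment in a run one of jar1, jar2, jar3, jar4 may be knocked a few centimetres aside while the robot is not near it.
It also fails if it takes over 200 s, if anything falls off the work surface, if the arm or the gripper's body presses on something with over 40 N, if the wrist force passes 120 N, or if a joint passes its speed limit or range.

## Working session

There is one attempt and no reset: what is moved stays moved. The work goes in short steps, Python scripts to look and compute and a shell command to move; the robot and the scene stay as the last step left them, time stands still between calls to the robot, and variables do not carry over. Pictures are saved under pics/ and viewed, at most 14 in all, crops included, and the job is handed in when it is done.

```bash
mkdir -p pics
cat > h.py <<'E'
import numpy as np, cv2
from plant import manip
def world(p,u,v,z=None):
    """pixel -> world, by z_map or at given world height"""
    K=p["camera_matrix"];R=np.array(p["rotation"]);e=np.array(p["eye"])
    d=np.array([(u-K[0][2])/K[0][0],-(v-K[1][2])/K[1][1],-1.0])
    w=R@d
    s=p["z_map"][int(v),int(u)] if z is None else (z-e[2])/w[2]
    return e+s*w
E
python3 - <<'E'
from h import *
for n in("top","side"):
    p=manip.get_image(n);cv2.imwrite(f"pics/{n}0.png",p["pixels"]);print(n,p["eye"],p["rotation"],p["camera_matrix"],[k for k in p])
print(manip.get_obs())
E
```

```text
top [0.30892115 0.08470547 1.09733417] [ 0.06033976 -0.07222518 -0.70064851  0.70727244] [[442.52370833   0.         323.88621233]
 [  0.         442.52370833 238.15615781]
 [  0.           0.           1.        ]] ['pixels', 'z_map', 'camera_matrix', 'eye', 'rotation', 'shot']
side [-0.20100773 -1.20359916  1.0952909 ] [ 0.45648421 -0.11416357 -0.22418094  0.85342355] [[610.33960651   0.         317.51930271]
 [  0.         610.33960651 231.58147885]
 [  0.           0.           1.        ]] ['pixels', 'z_map', 'camera_matrix', 'eye', 'rotation', 'shot']
{'time': 0.1, 'joint_pos': array([ 1.02467262e+00,  3.81115723e-01,  1.29817689e+00,  1.95947616e-06,
        1.46362493e+00, -2.15315869e-01]), 'joint_vel': array([ 0.00092145, -0.00135817, -0.00403118,  0.00038891, -0.00112255,
        0.00103853]), 'effort': array([ 2.51508871e-03, -4.38652360e+01, -2.24912488e+01,  7.13804970e-02,
        3.41664290e-02, -7.95884625e-05]), 'position': array([0.17852045, 0.51995603, 0.24920916]), 'tool_rot': array([ 1.64650820e-01,  9.86351696e-01, -6.14652092e-04, -2.47062183e-04]), 'wrist_force': array([ 0.91114186, -0.35347932,  0.31957193]), 'wrist_torque': array([0.0195248 , 0.04004983, 0.0604127 ]), 'gripper_force': 0.0, 'width': 0.0884704563412498}
```

View pics/top0.png

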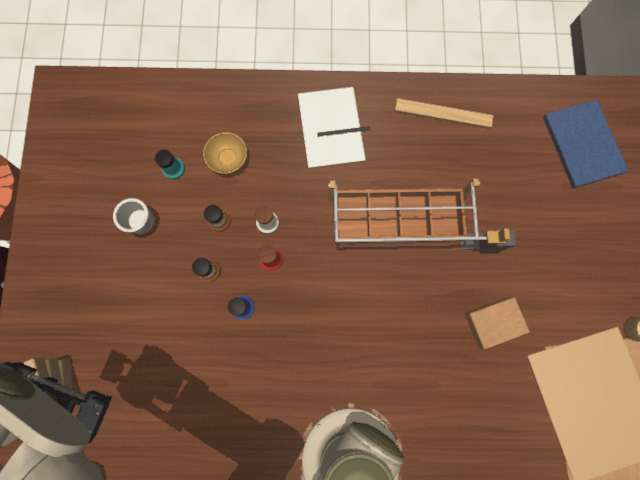

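View pics/side0.png

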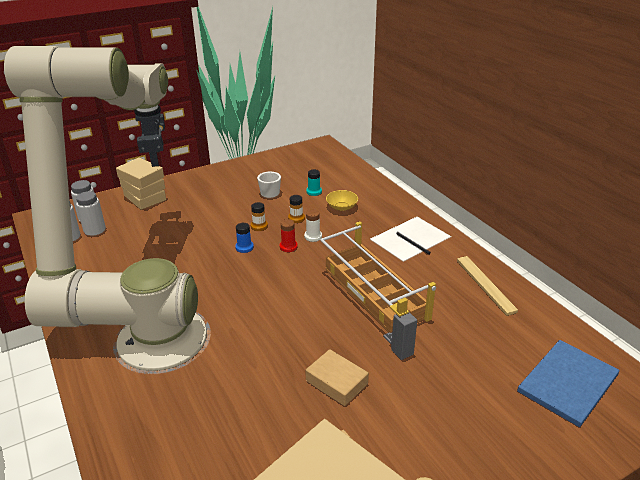

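The pictures show three jars that belong to the job. In the top view these are amber at (214,214) and (204,268), and white at (266,215). The look-alikes are red (270,256), blue (239,306) and teal (167,160). The tray is at about (405,215), with the tab at (498,237).

```bash
cat > h.py <<'E'
import numpy as np, cv2
from scipy.spatial.transform import Rotation
from plant import manip
def ray(p,u,v):
    K=p["camera_matrix"]
    d=np.stack([(u-K[0][2])/K[0][0],-(v-K[1][2])/K[1][1],-np.ones_like(u,float)],-1)
    return Rotation.from_quat(p["rotation"]).apply(d.reshape(-1,3)).reshape(d.shape)
def cloud(p):
    v,u=np.mgrid[:480,:640]
    return np.array(p["eye"])+ray(p,u,v)*p["z_map"][...,None]
def blobs(p,x0,x1,zlo,zhi,minpix=25):
    u0,v0,u1,v1=x0
    c=cloud(p);m=((c[...,2]>zlo)&(c[...,2]<zhi)).astype(np.uint8)
    k=np.zeros_like(m);k[v0:v1,u0:u1]=1
    n,l,s,ce=cv2.connectedComponentsWithStats(m*k)
    return [(ce[i].round(),s[i,4],c[l==i],p["pixels"][l==i].mean(0).round()) for i in range(1,n) if s[i,4]>=minpix]
def pix(p,w):
    d=Rotation.from_quat(p["rotation"]).inv().apply(np.array(w)-p["eye"]);K=p["camera_matrix"]
    return K[0][2]+K[0][0]*d[0]/-d[2],K[1][2]-K[1][1]*d[1]/-d[2]
E
python3 - <<'E'
from h import *
np.set_printoptions(precision=4,suppress=True)
p=manip.get_image("top")
c=cloud(p)
for b in blobs(p,(100,130,310,330),.045,.11):
    P=b[2];top=np.percentile(P[:,2],90);t=P[P[:,2]>top-.008]
    print("obj",b[0],b[1],"top",top,"c",(t[:,:2].max(0)+t[:,:2].min(0))/2,np.median(t,0),np.ptp(t,axis=0))
print("ctr z",np.median(c[330:345,300:340,2]))
R=c[160:260,320:530].reshape(-1,3)
for lo,hi in((.105,.125),(.125,.17)):
    m=(c[...,2]>lo)&(c[...,2]<hi);m[:160]=0;m[260:]=0;m[:,:320]=0
    q=c[m];print(lo,len(q))
    if lo<.11:
        b=q
        # front bar: fit line by lowest x for y bins
        pts=[]
        for y in np.arange(q[:,1].min()+.03,q[:,1].max()-.1,.01):
            s=q[(q[:,1]>y)&(q[:,1]<y+.01)]
            f=s[s[:,0]<s[:,0].min()+.012]
            pts.append(f.mean(0))
        pts=np.array(pts);pf=np.polyfit(pts[:,1],pts[:,0],1);print("bar line",pf,"z",pts[:,2].mean(),"y",pts[[0,-1],1], 'res',np.std(np.polyval(pf,pts[:,1])-pts[:,0]))
        print(q.min(0),q.max(0))
    else: print(q.min(0),q.max(0),np.median(q,0))
im=p["pixels"]
cv2.imwrite("pics/c1.png",np.hstack([cv2.resize(im[190:290,180:300],(480,400),interpolation=2),cv2.resize(im[210:260,440:520],(320,200),interpolation=2).repeat(2,0)]))
for t in("case","jar1","jar3","tab","frame_bar","catch_top"):
    for d in manip.boxes_of(p,t)[:5]:print(t,d)
E
```

```text
Traceback (most recent call last):
TypeError: blobs() missing 1 required positional argument: 'zhi'
```

```bash
sed -i 's/def blobs(p,x0,x1,/def blobs(p,x0,/' h.py
cat > m.py <<'E'
from h import *
np.set_printoptions(precision=4,suppress=True)
p=manip.get_image("top")
c=cloud(p)
for b in blobs(p,(100,130,310,330),.045,.11):
    P=b[2];top=np.percentile(P[:,2],90);t=P[P[:,2]>top-.008]
    print("obj",b[0],b[1],"top",top,"c",(t[:,:2].max(0)+t[:,:2].min(0))/2,np.median(t,0),np.ptp(t,axis=0))
print("ctr z",np.median(c[330:345,300:340,2]))
for lo,hi in((.105,.125),(.125,.17)):
    m=(c[...,2]>lo)&(c[...,2]<hi);m[:160]=0;m[260:]=0;m[:,:320]=0
    q=c[m];print(lo,len(q))
    if lo<.11:
        pts=[]
        for y in np.arange(q[:,1].min()+.1,q[:,1].max()-.03,.01):
            s=q[(q[:,1]>y)&(q[:,1]<y+.01)]
            if len(s)<2:continue
            f=s[s[:,0]<s[:,0].min()+.012]
            pts.append(f.mean(0))
        pts=np.array(pts);pf=np.polyfit(pts[:,1],pts[:,0],1);print("bar line",pf,"z",pts[:,2].mean(),"y",pts[[0,-1],1], 'res',np.std(np.polyval(pf,pts[:,1])-pts[:,0]))
    print(q.min(0),q.max(0),np.median(q,0))
im=p["pixels"]
cv2.imwrite("pics/c1.png",np.hstack([cv2.resize(im[190:290,180:300],(480,400),interpolation=2),cv2.resize(im[210:260,440:520],(320,200),interpolation=2).repeat(2,0)]))
for t in("case","jar1","jar3","tab","frame_bar","catch_top"):
    for d in manip.boxes_of(p,t)[:5]:print(t,d)
E
python3 m.py
```

```text
obj [165. 160.] 342 top 0.08410109281366851 c [0.6949 0.4587] [0.6936 0.457  0.0818] [0.0418 0.0425 0.0107]
obj [130. 215.] 536 top 0.06706078083178713 c [0.5557 0.5296] [0.5547 0.5317 0.0649] [0.0819 0.082  0.0125]
obj [213. 215.] 315 top 0.08403045889329688 c [0.5595 0.3331] [0.5588 0.332  0.0819] [0.0396 0.0414 0.0103]
obj [264. 216.] 322 top 0.09374813347255716 c [0.5556 0.2112] [0.555  0.2109 0.0919] [0.0407 0.0415 0.0105]
obj [268. 255.] 307 top 0.09444046310984736 c [0.4611 0.2   ] [0.4614 0.1994 0.0921] [0.0395 0.0397 0.0113]
obj [202. 268.] 330 top 0.0842365727659471 c [0.4328 0.351 ] [0.4316 0.3512 0.082 ] [0.0399 0.0392 0.0106]
obj [237. 307.] 307 top 0.08412079556976101 c [0.3426 0.265 ] [0.3433 0.2651 0.0818] [0.0384 0.0391 0.0108]
ctr z -3.0270352800565448e-05
0.105 1666
bar line [-0.0282  0.492 ] z 0.11497390679411848 y [-0.2602  0.029 ] res 0.0003012085782712844
[ 0.4818 -0.3656  0.1054] [0.6392 0.0604 0.1249] [ 0.5129 -0.185   0.1152]
0.125 162
[ 0.4868 -0.3355  0.125 ] [0.6295 0.056  0.1617] [ 0.5013 -0.3232  0.146 ]
jar1 {'extent': [254.0, 207.0, 22.2, 26.9], 'conf
[... 223 characters left out ...]
157.1, 149.1, 25.6, 29.7], 'confidence': 0.61}
jar3 {'extent': [254.0, 207.0, 22.2, 26.9], 'confidence': 0.94}
jar3 {'extent': [262.5, 249.3, 21.3, 23.5], 'confidence': 0.88}
jar3 {'extent': [191.3, 259.0, 28.5, 22.5], 'confidence': 0.7}
jar3 {'extent': [229.3, 293.8, 24.9, 25.8], 'confidence': 0.69}
jar3 {'extent': [157.1, 149.1, 25.6, 29.7], 'confidence': 0.61}
tab {'extent': [484.3, 229.8, 25.8, 13.4], 'confidence': 0.76}
tab {'extent': [202.4, 133.1, 45.4, 44.1], 'confidence': 0.29}
frame_bar {'extent': [333.7, 181.9, 151.6, 60.7], 'confidence': 0.96}
frame_bar {'extent': [254.7, 207.4, 22.5, 24.9], 'confidence': 0.69}
catch_top {'extent': [328.1, 177.5, 185.7, 75.5], 'confidence': 0.94}
```

View pics/c1.png

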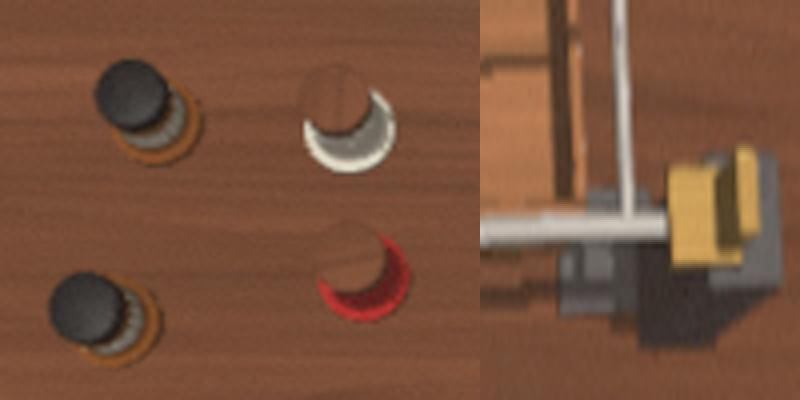

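```bash
cat > t.py <<'E'
from h import *
np.set_printoptions(precision=4,suppress=True)
th=0.0282;ex=np.array([np.cos(th),np.sin(th)]);ey=np.array([-np.sin(th),np.cos(th)])
def ext(c,m,nm):
    q=c[m];a=q[:,:2]@ex;b=q[:,:2]@ey
    l=lambda a:(np.percentile(a,3)+np.percentile(a,97))/2
    print(nm,len(q),"rot x",np.percentile(a,[3,97]),"rot y",np.percentile(b,[3,97]),"world",l(a)*ex+l(b)*ey,"z",np.median(q[:,2]))
for n in("top","side"):
    p=manip.get_image(n);c=cloud(p);z=c[...,2];x=c[...,0];y=c[...,1]
    g=(x>.42)&(x<.7)&(y<.1)&(y>-.42)
    ext(c,g&(z>.152)&(z<.162),n+" fin")
    ext(c,g&(z>.112)&(z<.12)&(y<.07)&(y>-.29)&(x<.52),n+" bar")
    ext(c,g&(z>.118)&(z<.128)&(x>.6)&(y>-.05),n+" postL")
    ext(c,g&(z>.118)&(z<.128)&(x>.6)&(y<-.05),n+" postR")
    ext(c,g&(z>.112)&(z<.121)&(y<-.32),n+" catch")
E
python3 t.py
```

```text
top fin 65 rot x [0.4807 0.5031] rot y [-0.3477 -0.336 ] world [ 0.5014 -0.3279] z 0.156801975934031
top bar 536 rot x [0.4883 0.5112] rot y [-0.2931  0.0291] world [ 0.5033 -0.1179] z 0.1152830534539454
top postL 45 rot x [0.6066 0.629 ] rot y [0.0277 0.0422] world [0.6166 0.0524] z 0.12102500199444999
top postR 46 rot x [0.6052 0.6295] rot y [-0.3048 -0.2897] world [ 0.6255 -0.2797] z 0.12181900424504855
top catch 161 rot x [0.4723 0.5113] rot y [-0.3785 -0.3364] world [ 0.5017 -0.3434] z 0.1157338512413284
side fin 55 rot x [0.4801 0.5052] rot y [-0.3533 -0.3394] world [ 0.5022 -0.3323] z 0.15786694378430488
side bar 284 rot x [0.4878 0.5099] rot y [-0.2989  0.024 ] world [ 0.5025 -0.1233] z 0.11631263379847889
side postL 23 rot x [0.6091 0.6301] rot y [0.0208 0.0386] world [0.6185 0.0472] z 0.1223936783080718
side postR 42 rot x [0.5952 0.6323] rot y [-0.3097 -0.2943] world [ 0.622  -0.2846] z 0.12207844254808187
side catch 185 rot x [0.4728 0.5103] rot y [-0.3849 -0.346 ] world [ 0.5017 -0.3514] z 0.11672917515513892
```

```bash
A='[1.35,-3.54,0,2,-1]'; python3 -m creep '[[1.35,-3.54,0,2,-0.6],[1.35,-3.54,0,2,-0.6],[1.35,-3.54,0,2,-0.6],[1.35,-3.54,0,2,-0.6],[1.35,-3.54,0,2,-0.6],[1.35,-3.54,0,2,-0.6],[1.35,-3.54,0,2,-0.6],[1.35,-3.54,0,2,-0.6],[1.35,-3.54,0,2,-0.6],[1.35,-3.54,0,2.6,-0.6]]'; python3 -m creep '[[1.35,-3.54,0,0,-0.6],[1.35,-3.54,0,0,-0.6],[1.35,-3.54,0,0,-0.6],[1.35,-3.54,0,0,-0.6],[1.35,-3.54,0,0,-0.6],[1.35,-3.54,0,0,-0.6],[1.35,-3.54,0,0,-0.6],[1.35,-3.54,0,0,-0.6],[1.35,-3.54,0,0,-0.6],[1.35,-3.54,0,0,-0.6]]'; python3 -m creep '[[1.35,-3.54,0,0,-0.6],[1.35,-3.54,0,0,-0.6],[1.35,-3.54,0,0,-0.6],[1.3,-3.4,0,0,-0.6],[0,0,0,0,-0.6],[0,0,0,0,-0.6]]'
```

```text
time: 1.43
position: [0.3137, 0.1645, 0.25]
tool_rot: [-0.015, 1.0, 0.0, 0.0]
wrist_force: [0.6, -0.4, 0.8]
width: 0.0707
gripper_force: 0.0
time: 2.27
position: [0.4489, -0.1899, 0.2498]
tool_rot: [-0.014, 1.0, -0.0, 0.0]
wrist_force: [1.3, 0.1, 0.2]
width: 0.0706
gripper_force: 0.0
time: 2.77
position: [0.5021, -0.3294, 0.2487]
tool_rot: [-0.014, 1.0, 0.0, -0.0]
wrist_force: [-0.9, -0.1, -0.6]
width: 0.0705
gripper_force: 0.0
```

```bash
cat > w.py <<'E'
from t import *
p=manip.get_image("wrist");c=cloud(p);z=c[...,2];x=c[...,0];y=c[...,1]
g=(x>.42)&(x<.7)&(y<.1)&(y>-.42)
ext(c,g&(z>.150)&(z<.165)&(x<.55),"wrist fin")
ext(c,g&(z>.110)&(z<.12)&(y<-.32),"catch")
ext(c,g&(z>.120)&(z<.128)&(x<.55)&(y<-.29),"nose")
cv2.imwrite("pics/w1.png",p["pixels"])
E
sed -i 's/^for n in("top","side")/if __name__=="__main__":\n  for n in("top","side")/' t.py; python3 w.py
```

```text
wrist fin 671 rot x [0.4819 0.5042] rot y [-0.3508 -0.3396] world [ 0.5026 -0.3311] z 0.157113089185917
catch 2016 rot x [0.4741 0.5111] rot y [-0.3816 -0.343 ] world [ 0.5026 -0.3482] z 0.11525615428269648
nose 1425 rot x [0.4799 0.5066] rot y [-0.3545 -0.3164] world [ 0.5025 -0.3214] z 0.12333452467290301
```

View pics/w1.png

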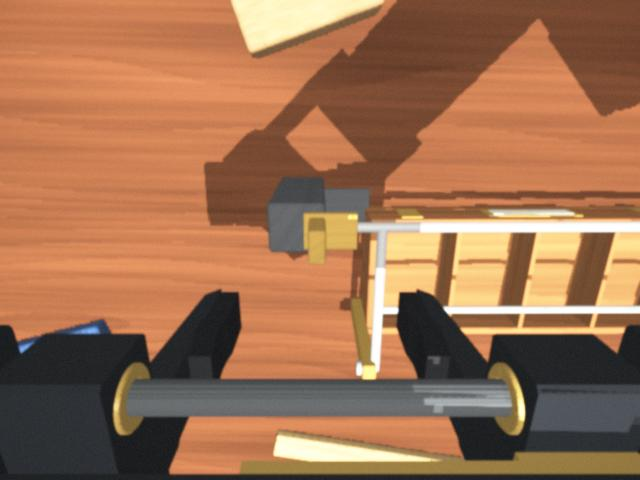

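The wrist view shows the fin at (317,240), between the open fingers. I'll go down and pinch it.

```bash
python3 -m creep '[[0,-0.2,-3,0,-0.6],[0,0,-3,0,-0.6],[0,0,-3,0,-0.6],[0,0,-1.8,0,-0.6],[0,0,0,0,1],[0,0,0,0,1],[0,0,0,0,1],[0,0,0,0,1],[0,0,0,0,1],[0,0,0,0,1]]'; python3 -m creep '[[0,0,0,0,1],[0,0,0,0,1],[0,-0.7,0,0,1],[0.1,-0.7,0,0,1],[0,-0.7,0,0,1],[0,-0.7,0,0,1],[0,-0.1,0,0,1],[0,0,0,0,1]]'
```

```text
time: 3.65
position: [0.5024, -0.3301, 0.1428]
tool_rot: [-0.014, 1.0, -0.001, 0.001]
wrist_force: [-0.2, 0.2, -0.1]
width: 0.0325
gripper_force: 0.0
time: 4.32
position: [0.5029, -0.3567, 0.1419]
tool_rot: [-0.015, 1.0, 0.003, -0.001]
wrist_force: [-3.8, 16.4, 10.0]
width: 0.0118
gripper_force: 30.0
```

```bash
python3 -m creep '[[0,0,0,0,1],[0,0,0,0,-0.4],[0,0,0,0,-0.4],[0,0,0,0,-0.4],[0,0,0,0,-0.4],[0,0,4,0,-0.4],[0,0,4,0,-0.4],[0,0,3,0,-0.4],[0,0,0,0,-0.4],[0,0,0,0,-0.4]]'; python3 w.py
```

```text
time: 5.15
position: [0.5034, -0.3596, 0.2532]
tool_rot: [-0.014, 1.0, -0.001, 0.001]
wrist_force: [-0.2, -0.0, -0.5]
width: 0.0615
gripper_force: 0.0
wrist fin 638 rot x [0.4818 0.5041] rot y [-0.3768 -0.3656] world [ 0.5032 -0.3571] z 0.15703640925185572
catch 818 rot x [0.4738 0.5121] rot y [-0.3827 -0.3397] world [ 0.5029 -0.3472] z 0.11482584707910523
nose 1397 rot x [0.4799 0.5067] rot y [-0.3802 -0.3421] world [ 0.5033 -0.3471] z 0.12330313299909929
```

```bash
python3 -m creep '[[0,0.2,-4,0,-0.4],[0,0,-4,0,-0.4],[0,0,-3.1,0,-0.4],[0,0,0,0,1],[0,0,0,0,1],[0,0,0,0,1],[0,0,0,0,1],[0,0,0,0,1],[0,0,0,0,1],[0,-0.3,0,0,1]]'; python3 -m creep '[[0,-0.3,0,0,1],[0,-0.2,0,0,1],[0,0,0,0,1],[0,0,0,0,1],[0,0,0,0,1]]';  python3 -m creep '[[0,0,0,0,-0.4],[0,0,0,0,-0.4],[0,0,0,0,-0.4],[0,0,0,0,-0.4],[0,0,4,0,-0.4],[0,0,4,0,-0.4],[0,0.4,3,0,-0.4],[0,0,0,0,-0.4],[0,0,0,0,-0.4]]'; python3 w.py; python3 t.py | grep fin
```

```text
time: 6.03
position: [0.5033, -0.3596, 0.1417]
tool_rot: [-0.014, 1.0, 0.0, 0.0]
wrist_force: [1.5, 28.8, 12.7]
width: 0.0173
gripper_force: 16.1
time: 6.45
position: [0.5033, -0.3571, 0.1416]
tool_rot: [-0.016, 1.0, 0.008, -0.001]
wrist_force: [-2.9, 37.5, 16.9]
width: 0.0117
gripper_force: 30.0
time: 7.2
position: [0.5033, -0.3617, 0.2524]
tool_rot: [-0.014, 1.0, -0.002, 0.001]
wrist_force: [-0.2, -0.0, -0.8]
width: 0.0619
gripper_force: 0.0
wrist fin 646 rot x [0.4819 0.5043] rot y [-0.3769 -0.3656] world [ 0.5034 -0.3572] z 0.1571227619935993
catch 830 rot x [0.4739 0.5125] rot y [-0.3824 -0.3396] world [ 0.5032 -0.347 ] z 0.11488808119157584
nose 1382 rot x [0.4799 0.5062] rot y [-0.3801 -0.3421] world [ 0.503 -0.347] z 0.12334524903865532
top fin 16 rot x [0.4807 0.4861] rot y [-0.3725 -0.3633] world [ 0.4935 -0.3541] z 0.156143970844546
side fin 53 rot x [0.4806 0.5039] rot y [-0.3791 -0.3656] world [ 0.5025 -0.3583] z 0.1582486878741325
```

```bash
python3 -m creep '[[0,1.9,0,-7,-0.4],[0,1.9,0,-7,-0.4],[0,1.9,0,-7,-0.4],[0,1.9,0,-7,-0.4],[0,1.9,0,-7,-0.4],[0,1.9,0,-7,-0.4],[0,1.9,0,-7,-0.4],[0,1.9,0,-7,-0.4],[0,1.9,0,-7,-0.4],[0,1.9,0,-7,-0.4]]'; python3 -m creep '[[-0.7,1.9,0,-7,-0.4],[0,1.9,0,-7,-0.4],[0,0.9,0,-6,-0.4],[0,0,0,0,-0.4],[0,0,0,0,-0.4]]'
python3 - <<'E'
from t import *
p=manip.get_image("wrist");c=cloud(p);z=c[...,2];x=c[...,0];y=c[...,1]
ext(c,(z>.113)&(z<.12)&(x<.52)&(x>.47)&(abs(y+.124)<.05),"bar")
print(manip.get_obs()["position"],manip.get_obs()["joint_pos"])
E
```

```text
time: 8.18
position: [0.5027, -0.1702, 0.2494]
tool_rot: [0.564, 0.825, -0.0, -0.001]
wrist_force: [0.4, -1.0, 0.1]
width: 0.0615
gripper_force: 0.0
time: 8.6
position: [0.496, -0.1241, 0.2499]
tool_rot: [0.695, 0.719, -0.0, -0.001]
wrist_force: [0.5, -1.1, 0.0]
width: 0.0619
gripper_force: 0.0
bar 1168 rot x [0.4904 0.4969] rot y [-0.1848 -0.0907] world [ 0.4973 -0.1238] z 0.11479083931102244
[ 0.4961 -0.1245  0.25  ] [-0.4776  0.3134  1.4005 -0.0003  1.429  -0.5096]
```

```bash
python3 -m creep '[[0.1,0,-3.5,0,-0.4],[0,0,-3.5,0,-0.4],[0,0,-3.5,0,-0.4],[0,0,-2.5,0,-0.4],[0,0,-1.6,0,-0.4],[0,0,0,0,1],[0,0,0,0,1],[0,0,0,0,1],[0,0,0,0,1],[0,0,0,0,1]]'; python3 -m creep '[[0,0,0,0,1],[0,0,0,0,1],[0,0,0,0,1],[0,0,0,0,1],[0.05,0,1.1,0,1],[0.15,0,1.16,0,1],[0.25,0,1.1,0,1],[0.34,0,1.1,0,1]]'
```

```text
time: 9.48
position: [0.4976, -0.1244, 0.1058]
tool_rot: [0.697, 0.717, 0.0, 0.001]
wrist_force: [0.1, -0.2, -0.1]
width: 0.0306
gripper_force: 0.0
time: 10.15
position: [0.505, -0.1238, 0.1494]
tool_rot: [0.697, 0.717, 0.0, -0.0]
wrist_force: [6.4, 0.8, -6.0]
width: 0.0063
gripper_force: 30.3
```

```bash
python3 -m creep '[[0.44,0.03,1.06,0,1],[0.52,0.03,1.0,0,1],[0.61,0.02,0.95,0,1],[0.7,0.02,0.9,0,1],[0.77,0.02,0.84,0,1],[0.84,0.03,0.77,0,1],[0.9,0.03,0.69,0,1],[0.96,0.03,0.61,0,1],[1.01,0.03,0.52,0,1],[1.06,0.03,0.43,0,1]]'; python3 -m creep '[[1.08,0.03,0.34,0,1],[1.11,0.03,0.24,0,1],[1.12,0.03,0.15,0,1],[1.14,0.03,0.04,0,1],[1.14,0.03,-0.05,0,1],[1.13,0.03,-0.15,0,1],[0,0,0,0,1],[0,0,0,0,1]]'
```

```text
time: 10.98
position: [0.5831, -0.1214, 0.2238]
tool_rot: [0.697, 0.717, -0.001, -0.002]
wrist_force: [5.5, -5.2, -23.5]
width: 0.0056
gripper_force: 31.5
time: 11.65
position: [0.6489, -0.1196, 0.2291]
tool_rot: [0.697, 0.717, -0.002, -0.003]
wrist_force: [-3.9, -4.2, -22.5]
width: 0.0051
gripper_force: 31.4
```

```bash
python3 -m creep '[[0,0,0,0,-0.5],[0,0,0,0,-0.5],[0,0,0,0,-0.5],[0,0,0,0,-0.5],[0,0,0,0,-0.5],[0,0,3,0,-0.5],[0,0,3,0,-0.5],[-2,0,2,0,-0.5],[-4,0,0,0,-0.5],[-4,0,0,0,-0.5]]'; python3 -m creep '[[-4,2,0,0,-0.5],[-4,2,0,0,-0.5],[0,2,0,7,-0.5],[0,3,0,7,-0.5],[0,3,0,7,-0.5],[0,3,0,7,-0.5],[0,3,0,7,-0.5],[0,3,0,7,-0.5],[0,3,0,7,-0.5],[0,3,0,7,-0.5]]';python3 - <<'E'
from t import *
p=manip.get_image("side");cv2.imwrite("pics/s2.png",p["pixels"])
E
python3 m.py | grep obj
```

```text
time: 12.48
position: [0.5497, -0.1195, 0.3139]
tool_rot: [0.697, 0.717, 0.001, 0.002]
wrist_force: [0.8, 0.2, -0.5]
width: 0.0656
gripper_force: 0.0
time: 13.32
position: [0.4755, 0.1493, 0.3136]
tool_rot: [0.276, 0.961, 0.0, 0.001]
wrist_force: [0.7, 0.1, 0.2]
width: 0.0659
gripper_force: 0.0
obj [165. 160.] 339 top 0.08424666559131984 c [0.6947 0.4583] [0.6941 0.4562 0.0822] [0.0422 0.0431 0.0112]
obj [130. 215.] 546 top 0.06680131531280209 c [0.5554 0.5295] [0.5543 0.5327 0.0649] [0.0815 0.0817 0.0117]
obj [206. 214.] 70 top 0.08409017498691455 c [0.558  0.3457] [0.5568 0.345  0.0819] [0.0366 0.0162 0.0097]
obj [267. 251.] 164 top 0.09452406115106074 c [0.4687 0.2   ] [0.4678 0.2008 0.0922] [0.0241 0.0396 0.0104]
obj [201. 267.] 307 top 0.08457773607188908 c [0.4326 0.3509] [0.4317 0.3513 0.082 ] [0.0398 0.04   0.0098]Traceback (most recent call last):
  File "m.py", line 19, in <module>
    pts=np.array(pts);pf=np.polyfit(pts[:,1],pts[:,0],1);print("bar line",pf,"z",pts[:,2].mean(),"y",pts[[0,-1],1], 'res',np.std(np.polyval(pf,pts[:,1])-pts[:,0]))
                                    ~~~^^^^^
IndexError: too many indices for array: array is 1-dimensional, but 2 were indexed
```

View pics/s2.png

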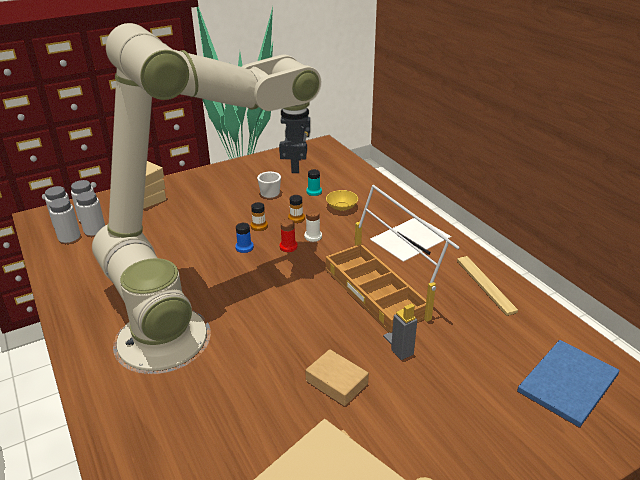

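The side view shows the frame leaning back by itself ((410,205)) and the tab out. Next I'll pick up the white jar.

```bash
cat > lid.py <<'E'
from h import *
import sys
np.set_printoptions(precision=4,suppress=True)
X,Y,Z=map(float,sys.argv[1:4])
p=manip.get_image("wrist");c=cloud(p)
m=(abs(c[...,2]-Z)<.006)&(np.hypot(c[...,0]-X,c[...,1]-Y)<.05)
q=c[m];t=manip.get_obs()["position"]
r,_=cv2.minEnclosingCircle((q[:,:2]*1000).astype(np.float32)),0
w=(np.percentile(q[:,:2],2,0)+np.percentile(q[:,:2],98,0))/2
b=p["pixels"][(abs(c[...,2]-.035)<.02)&(np.hypot(c[...,0]-X,c[...,1]-Y)<.04)]
print(len(q),"lid",w,np.ptp(q[:,:2],axis=0),"top z",np.median(q[:,2]),"move cm",(w-t[:2])*100,t,"bodyBGR",np.median(b,0) if len(b) else None,"circ",r)
E
python3 -m creep '[[1.6,1.24,0,6.7,-0.5],[1.6,1.24,0,6.7,-0.5],[1.6,1.24,0,6.7,-0.5],[1.6,1.24,0,6.7,-0.5],[1.6,1.24,0,6.7,-0.5],[0,0,-4,0,-0.5],[0,0,-4,0,-0.5],[0,0,0,0,-0.5],[0,0,0,0,-0.5]]'; python3 lid.py .5555 .211 .092
```

```text
time: 14.17
position: [0.5556, 0.2091, 0.2327]
tool_rot: [-0.009, 1.0, -0.0, -0.001]
wrist_force: [0.9, 0.0, 0.8]
width: 0.0663
gripper_force: 0.0
2130 lid [0.5562 0.2088] [0.0424 0.041 ] top z 0.09119839183705761 move cm [-0.027  -0.0551] [0.5565 0.2093 0.2348] bodyBGR [208. 221. 222.] circ ((556.9661254882812, 208.57440185546875), 21.219615936279297)
```

```bash
python3 -m creep '[[0,0,-4,0,-0.5],[0,0,-4,0,-0.5],[0,0,-4,0,-0.5],[0,0,-3,0,-0.5],[0,0,-2,0,-0.5],[0,0,-0.8,0,-0.5],[0,0,0,0,1],[0,0,0,0,1],[0,0,0,0,1],[0,0,0,0,1]]'; python3 -m creep '[[0,0,0,0,1],[0,0,0,0,1],[0,0,2,0,1],[0,0,3,0,1],[0,0,3,0,1],[0,0,3,0,1]]'
```

```text
time: 15.05
position: [0.5568, 0.2099, 0.0568]
tool_rot: [-0.01, 1.0, 0.0, 0.002]
wrist_force: [0.3, -1.1, -1.5]
width: 0.0415
gripper_force: 14.6
time: 15.55
position: [0.5555, 0.2097, 0.1665]
tool_rot: [-0.01, 1.0, -0.0, -0.0]
wrist_force: [0.9, 0.1, -2.1]
width: 0.0413
gripper_force: 30.0
```

```bash
cat > tray.py <<'E'
from t import *
p=manip.get_image("wrist");c=cloud(p);z=c[...,2]
a=c[...,:2]@ex;b=c[...,:2]@ey
m=(abs(z-.0505)<.004)&(a>.53)&(a<.60)&(b>-.32)&(b<.05)
h,e=np.histogram(b[m],bins=np.arange(-.32,.05,.002));
print("y profile",[(round((e[i]+.001)*1000),h[i]) for i in range(len(h)) if h[i]>8])
m=(abs(z-.0505)<.004)&(a>.47)&(a<.66)&(b>-.27)&(b<0)
h,e=np.histogram(a[m],bins=np.arange(.47,.66,.002))
print("x profile",[(round((e[i]+.001)*1000),h[i]) for i in range(len(h)) if h[i]>60])
print(manip.get_obs()["position"])
E
python3 -m creep '[[0.1,-3.6,0.5,0.3,1],[0.1,-3.6,0.5,0.3,1],[0.1,-3.6,0.5,0,1],[0.1,-3.6,0,0,1],[0.1,-3.6,0,0,1],[0,-3.6,0,0,1],[0,0,0,0,1],[0,0,0,0,1]]'; python3 tray.py
```

```text
time: 16.22
position: [0.5607, -0.0078, 0.1801]
tool_rot: [-0.014, 1.0, 0.0, 0.0]
wrist_force: [-0.9, 0.6, -2.4]
width: 0.0413
gripper_force: 30.0
y profile [(-213, np.int64(19)), (-211, np.int64(201)), (-209, np.int64(315)), (-207, np.int64(144)), (-137, np.int64(116)), (-135, np.int64(226)), (-133, np.int64(256)), (-61, np.int64(170)), (-59, np.int64(157)), (-57, np.int64(28)), (17, np.int64(149)), (19, np.int64(242)), (21, np.int64(236)), (23, np.int64(222)), (25, np.int64(84))]
x profile [(505, np.int64(276)), (507, np.int64(1064)), (509, np.int64(1010)), (511, np.int64(1037)), (513, np.int64(722)), (519, np.int64(61)), (521, np.int64(66)), (623, np.int64(330)), (625, np.int64(598)), (627, np.int64(481)), (629, np.int64(411)), (631, np.int64(124))]
[ 0.5607 -0.0065  0.1801]
```

```bash
python3 -m creep '[[0.2,0,-2.5,0,1],[0,0,-2.5,0,1],[0,0,-2.5,0,1],[0,0,-2,0,1],[0,0,-1,0,1],[0,0,-0.5,0,1],[0,0,-0.3,0,1],[0,0,0,0,1],[0,0,0,0,1]]'
```

```text
time: 17.02
position: [0.5633, -0.0062, 0.0678]
tool_rot: [-0.015, 1.0, -0.0, 0.001]
wrist_force: [0.8, -0.8, -2.5]
width: 0.0414
gripper_force: 30.0
```

```bash
python3 -m creep '[[0,0,-0.1,0,1],[0,0,0,0,1],[0,0,0,0,-0.3],[0,0,0,0,-0.3],[0,0,0,0,-0.3],[0,0,0,0,-0.3],[0,0,2,0,-0.3],[0,0,4,0,-0.3],[0,0,4,0,-0.3],[0,0,4,0,-0.3]]'; python3 lid.py .5626 -.0066 .102; python3 m.py 2>/dev/null| grep obj
```

```text
time: 17.85
position: [0.5624, -0.0062, 0.2074]
tool_rot: [-0.015, 1.0, 0.0, -0.0]
wrist_force: [0.7, -0.1, -0.3]
width: 0.0576
gripper_force: 0.0
2691 lid [ 0.5625 -0.0071] [0.0422 0.0417] top z 0.10117958629532059 move cm [-0.2476 -0.0455] [ 0.565  -0.0067  0.2156] bodyBGR [202.5 218.  219. ] circ ((563.4071044921875, -7.191364288330078), 21.13187599182129)
obj [165. 160.] 342 top 0.08395333886892874 c [0.6945 0.4573] [0.6938 0.4563 0.0816] [0.0408 0.0426 0.0119]
obj [130. 215.] 541 top 0.06700735330060659 c [0.5556 0.5297] [0.5554 0.5324 0.0649] [0.0816 0.083  0.0108]
obj [213. 215.] 318 top 0.08385762249455797 c [0.559  0.3329] [0.5588 0.3325 0.0817] [0.0406 0.0403 0.0108]
obj [268. 255.] 308 top 0.0939018416595433 c [0.4611 0.2001] [0.4614 0.1989 0.0916] [0.0397 0.0396 0.0103]
obj [202. 268.] 328 top 0.08404933645209238 c [0.4327 0.3507] [0.4315 0.3512 0.082 ] [0.0395 0.0405 0.0105]
obj [239. 303.] 162 top 0.08423781121096216 c [0.3503 0.2651] [0.3503 0.2626 0.082 ] [0.0226 0.0391 0.01  ]
```

```bash
python3 -m creep '[[0,3.7,0,0,-0.5],[0,3.7,0,0,-0.5],[0,3.7,0,0,-0.5],[0,3.7,0,0,-0.5],[-0.5,3.7,0,0,-0.5],[0,3.7,0,0,-0.5],[0,3.7,0,0,-0.5],[0,3.7,0,0,-0.5],[0,3.8,0,0,-0.5],[0,0,0,0,-0.5]]'; python3 -m creep '[[0,0,0,0,-0.5],[0,0,0,0,-0.5]]'; python3 lid.py .559 .332 .082
```

```text
time: 18.78
position: [0.5564, 0.3333, 0.2043]
tool_rot: [-0.018, 1.0, 0.001, -0.001]
wrist_force: [0.6, 0.6, 0.1]
width: 0.066
gripper_force: 0.0
time: 18.95
position: [0.5577, 0.3273, 0.2049]
tool_rot: [-0.015, 1.0, -0.0, -0.001]
wrist_force: [0.6, -0.3, -0.8]
width: 0.0666
gripper_force: 0.0
2366 lid [0.5599 0.3303] [0.0418 0.0408] top z 0.08120754509894645 move cm [0.2006 0.3459] [0.5579 0.3268 0.2052] bodyBGR [133. 159. 194.] circ ((560.4462890625, 330.4669189453125), 21.140727996826172)
```

```bash
python3 -m creep '[[0.2,0.35,-3,0,-0.5],[0,0,-4,0,-0.5],[0,0,-4,0,-0.5],[0,0,-3,0,-0.5],[0,0,-1.1,0,-0.5],[0,0,0,0,1],[0,0,0,0,1],[0,0,0,0,1],[0,0,0,0,1],[0,0,0,0,1]]'; python3 -m creep '[[0,0,0,0,1],[0,0,0,0,1],[0,0,0,0,1]]';python3 -m creep '[[0,0,2,0,1],[0,0,4,0,1],[0,0,4,0,1],[0,0,3,0,1],[0,-1,0,0,1],[0,-2.5,0,0,1],[0,-3.7,0,0,1],[0,-3.7,0,0,1],[0,-3.7,0,0,1],[0,-3.7,0,0,1]]'
```

```text
time: 19.83
position: [0.5609, 0.3313, 0.0571]
tool_rot: [-0.015, 1.0, 0.0, 0.002]
wrist_force: [-0.1, -2.2, 6.9]
width: 0.041
gripper_force: 30.0
time: 20.08
position: [0.5609, 0.3313, 0.0571]
tool_rot: [-0.015, 1.0, 0.0, 0.002]
wrist_force: [-0.7, -2.3, 8.0]
width: 0.0414
gripper_force: 30.0
time: 20.92
position: [0.559, 0.1466, 0.1845]
tool_rot: [-0.015, 1.0, 0.0, -0.0]
wrist_force: [0.4, -0.1, -1.3]
width: 0.0415
gripper_force: 30.0
```

```bash
python3 -m creep '[[0.1,-3.7,0,0,1],[0.1,-3.7,0,0,1],[0.1,-3.7,0,0,1],[0.1,-3.7,0,0,1],[0.1,-3.7,0,0,1],[0,-2.8,0,0,1],[0,-1.5,0,0,1],[0,0,0,0,1],[0,0,0,0,1],[0,0,0,0,1]]'
```

```text
time: 21.75
position: [0.5645, -0.0789, 0.1846]
tool_rot: [-0.016, 1.0, 0.0, -0.0]
wrist_force: [0.3, 0.4, -1.8]
width: 0.0412
gripper_force: 30.0
```

```bash
python3 -m creep '[[0,-0.25,-2.5,0,1],[0,0,-2.5,0,1],[0,0,-2.5,0,1],[0,0,-2,0,1],[0,0,-1.3,0,1],[0,0,-0.5,0,1],[0,0,-0.3,0,1],[0,0,0,0,1],[0,0,0,0,1]]'
```

```text
time: 22.5
position: [0.5652, -0.082, 0.0696]
tool_rot: [-0.016, 1.0, -0.0, 0.001]
wrist_force: [-0.2, 0.1, -1.4]
width: 0.0412
gripper_force: 30.0
```

```bash
python3 -m creep '[[0,0,-0.15,0,1],[0,0,-0.15,0,1],[0,0,0,0,1],[0,0,0,0,1]]'; python3 -m creep '[[0,0,0,0,-0.3],[0,0,0,0,-0.3],[0,0,0,0,-0.3],[0,0,0,0,-0.3],[0,0,2,0,-0.3],[0,0,4,0,-0.3],[0,0,4,0,-0.3],[0,0,3,0,-0.3],[0,0,0,0,-0.3],[0,0,0,0,-0.3]]'; python3 lid.py .5647 -.0816 .092; python3 lid.py .5625 -.0071 .102;python3 m.py 2>/dev/null| grep obj
```

```text
time: 22.83
position: [0.5653, -0.0824, 0.0671]
tool_rot: [-0.015, 1.0, -0.0, 0.001]
wrist_force: [-1.5, 0.0, 5.8]
width: 0.0413
gripper_force: 30.0
time: 23.67
position: [0.5651, -0.0824, 0.197]
tool_rot: [-0.015, 1.0, -0.001, 0.001]
wrist_force: [-0.5, 0.2, -0.2]
width: 0.0571
gripper_force: 0.0
2712 lid [ 0.5641 -0.0834] [0.042  0.0409] top z 0.09117854878796376 move cm [-0.0415 -0.1244] [ 0.5645 -0.0821  0.1953] bodyBGR [ 65. 134. 199.] circ ((564.9530029296875, -83.19202423095703), 21.096031188964844)
2962 lid [ 0.5625 -0.0078] [0.0422 0.042 ] top z 0.10122309286265552 move cm [-0.1743  7.4256] [ 0.5642 -0.0821  0.1944] bodyBGR [206. 221. 221.] circ ((563.1881103515625, -7.269350528717041), 21.313268661499023)
obj [165. 160.] 340 top 0.08384379507475848 c [0.6939 0.4578] [0.6935 0.4565 0.0819] [0.0423 0.0441 0.0118]
obj [130. 215.] 546 top 0.06700193850406866 c [0.5553 0.5296] [0.5567 0.5326 0.0647] [0.0811 0.0839 0.0114]
obj [268. 255.] 308 top 0.09399259360485553 c [0.4611 0.1998] [0.4615 0.1989 0.0918] [0.0392 0.0392 0.0105]
obj [202. 268.] 328 top 0.08418556475835519 c [0.4329 0.3516] [0.4315 0.3513 0.0819] [0.04   0.0389 0.0108]
```

```bash
python3 -m creep '[[0,2,1,0,-0.5],[-1.1,3.6,0,0,-0.5],[-1.1,3.6,0,0,-0.5],[-1.1,3.6,0,0,-0.5],[-1.1,3.6,0,0,-0.5],[-1.1,3.6,0,0,-0.5],[-1.1,3.6,0,0,-0.5],[-1.1,3.6,0,0,-0.5],[-1.1,3.6,0,0,-0.5],[-1.1,3.6,0,0,-0.5]]'; python3 -m creep '[[-1.1,3.6,0,0,-0.5],[-1.1,3.2,0,0,-0.5],[-1.1,2,0,0,-0.5],[0,0,0,0,-0.5],[0,0,0,0,-0.5],[0,0,0,0,-0.5]]'; python3 lid.py .4325 .350 .082
```

```text
time: 24.95
position: [0.4649, 0.2634, 0.2057]
tool_rot: [-0.015, 1.0, -0.0, 0.0]
wrist_force: [0.5, -0.1, -0.7]
width: 0.0664
gripper_force: 0.0
time: 25.45
position: [0.4331, 0.3491, 0.2056]
tool_rot: [-0.015, 1.0, -0.0, -0.0]
wrist_force: [-0.5, -0.5, 1.0]
width: 0.0661
gripper_force: 0.0
2376 lid [0.4327 0.3496] [0.0417 0.041 ] top z 0.08121455008541961 move cm [-0.0653  0.0739] [0.4333 0.3488 0.2057] bodyBGR [141. 166. 199.] circ ((433.584716796875, 349.4552001953125), 21.205678939819336)
```

```bash
python3 -m creep '[[0,0.05,-3,0,-0.5],[0,0,-4,0,-0.5],[0,0,-4,0,-0.5],[0,0,-2.8,0,-0.5],[0,0,-1.1,0,-0.5],[0,0,0,0,1],[0,0,0,0,1],[0,0,0,0,1],[0,0,0,0,1],[0,0,0,0,1]]'; python3 -m creep '[[0,0,0,0,1],[0,0,0,0,1],[0,0,0,0,1]]';python3 -m creep '[[0,0,2,0,1],[0,0,4,0,1],[0,0,4,0,1],[0,0,3.5,0,1],[0.6,-1.5,0,0,1],[0.9,-3.6,0,0,1],[0.9,-3.6,0,0,1],[0.9,-3.6,0,0,1],[0.9,-3.6,0,0,1],[0.9,-3.6,0,0,1]]'; python3 -m creep '[[0.9,-3.6,0,0,1],[0.9,-3.6,0,0,1],[0.9,-3.6,0,0,1],[0.9,-3.6,0,0,1],[0.9,-3.6,0,0,1],[0.9,-3.6,0,0,1],[0.9,-3.6,0,0,1],[0.9,-3.6,0,0,1],[0.9,-3.6,0,0,1],[0,0,0,0,1]]'
```

```text
time: 26.33
position: [0.4336, 0.3502, 0.0581]
tool_rot: [-0.015, 1.0, 0.0, 0.001]
wrist_force: [0.5, -1.9, 4.6]
width: 0.0411
gripper_force: 30.0
time: 26.58
position: [0.4336, 0.3503, 0.0581]
tool_rot: [-0.015, 1.0, 0.0, 0.001]
wrist_force: [0.8, -3.3, 7.4]
width: 0.0413
gripper_force: 30.0
time: 27.42
position: [0.4837, 0.1537, 0.1921]
tool_rot: [-0.015, 1.0, 0.0, 0.0]
wrist_force: [1.2, -0.2, -0.9]
width: 0.0414
gripper_force: 30.0
time: 28.25
position: [0.5656, -0.1746, 0.1915]
tool_rot: [-0.013, 1.0, -0.001, 0.001]
wrist_force: [-1.5, -0.2, -2.2]
width: 0.0413
gripper_force: 30.0
```

```bash
python3 -m creep '[[0.35,-3,0,0,1],[0,-2,0,0,1],[0,-0.7,0,0,1],[0,0,0,0,1],[0,0,0,0,1],[0,0,0,0,1]]'
```

```text
time: 28.75
position: [0.5682, -0.2244, 0.1919]
tool_rot: [-0.016, 1.0, 0.0, -0.0]
wrist_force: [0.1, -0.4, -0.7]
width: 0.0411
gripper_force: 30.0
```

```bash
python3 -m creep '[[0.05,-0.65,0,0,1],[0,0,0,0,1],[0,0,0,0,1]]'; python3 -m creep '[[0,0,-3,0,1],[0,0,-3,0,1],[0,0,-2.5,0,1],[0,0,-2,0,1],[0,0,-1,0,1],[0,0,-0.6,0,1],[0,0,0,0,1],[0,0,0,0,1],[0,0,0,0,1]]'
```

```text
time: 29.0
position: [0.5689, -0.232, 0.1918]
tool_rot: [-0.015, 1.0, -0.0, 0.0]
wrist_force: [-0.3, 0.1, -0.8]
width: 0.041
gripper_force: 30.0
time: 29.75
position: [0.5694, -0.2326, 0.0721]
tool_rot: [-0.015, 1.0, -0.001, 0.001]
wrist_force: [1.0, 0.4, -1.9]
width: 0.0411
gripper_force: 30.0
```

```bash
python3 -m creep '[[0,0,-0.25,0,1],[0,0,-0.2,0,1],[0,0,0,0,1],[0,0,0,0,1]]'; python3 -m creep '[[0,0,0,0,-0.3],[0,0,0,0,-0.3],[0,0,0,0,-0.3],[0,0,0,0,-0.3],[0,0,2,0,-0.3],[0,0,4,0,-0.3],[0,0,4,0,-0.3],[0,0,4,0,-0.3],[0,0,0,0,-0.3],[0,0,0,0,-0.3]]'; python3 lid.py .569 -.2316 .092
python3 - <<'E'
from h import *
p=manip.get_image("wrist");cv2.imwrite("pics/w3.png",p["pixels"])
p=manip.get_image("side");c=cloud(p);m=(abs(c[...,0]-.67)<.1)&(abs(c[...,1]+.135)<.1)&(c[...,2]>.15);print(np.percentile(c[m],[2,50,98],axis=0))
E
```

```text
time: 30.08
position: [0.5693, -0.2326, 0.0681]
tool_rot: [-0.015, 1.0, -0.001, 0.001]
wrist_force: [-2.2, 0.5, 9.3]
width: 0.0412
gripper_force: 30.0
time: 30.92
position: [0.5693, -0.2325, 0.2083]
tool_rot: [-0.015, 1.0, -0.001, 0.002]
wrist_force: [-0.2, 0.3, -1.4]
width: 0.0575
gripper_force: 0.0
2409 lid [ 0.5794 -0.2247] [0.0422 0.0411] top z 0.0911945163960754 move cm [1.0731 0.7472] [ 0.5687 -0.2322  0.2061] bodyBGR [ 68. 143. 211.] circ ((580.1470947265625, -224.76266479492188), 21.165624618530273)
[[ 0.5704403  -0.23256634  0.17122633]
 [ 0.59001407 -0.20072078  0.48153329]
 [ 0.67159431 -0.13510204  0.49463868]]
```

View pics/w3.png

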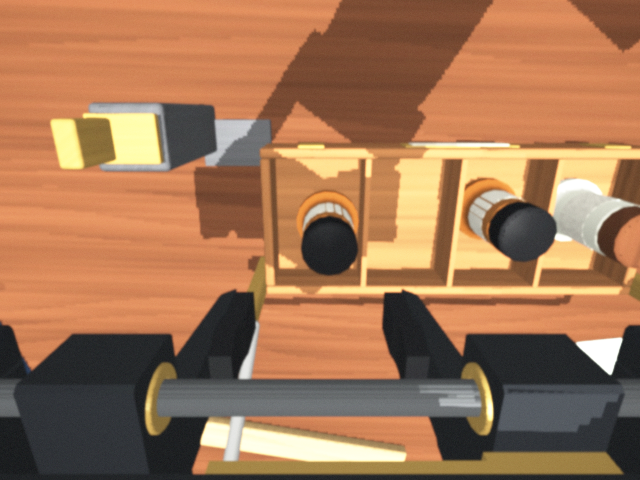

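The wrist view shows jars upright in bays 0 (328,235), 2 (515,225) and 3 (600,215). Bay 0's jar sits about 13 mm off where I set it, but upright inside its bay. I'm going for the frame bar.

```bash
python3 -m creep '[[0,0,3,0,-0.4],[0,0,3.5,0,-0.4],[0,0.5,3.5,-7,-0.4],[0,1,0,-7,-0.4],[0,1,0,-7,-0.4],[0,1,0,-7,-0.4],[0,1,0,-7,-0.4],[0,1,0,-7,-0.4],[0,1,0,-7,-0.4],[0,1,0,-7,-0.4]]'; python3 -m creep '[[0,1,0,-7,-0.4],[0,1,0,-7,-0.4],[1,1,0,-7,-0.4],[1,1,0,-7,-0.4],[1,0,0,-6,-0.4],[0,0,0,0,-0.4],[0,0,0,0,-0.4],[0,0,0,0,-0.4]]'
python3 - <<'E'
from t import *
for n in("wrist","side","top"):
    p=manip.get_image(n);c=cloud(p);z=c[...,2];x=c[...,0];y=c[...,1]
    ext(c,(z>.215)&(z<.25)&(x<.70)&(x>.62)&(y>-.2)&(y<-.04),n+" bar")
    cv2.imwrite(f"pics/{n}5.png",p["pixels"])
E
```

```text
time: 31.9
position: [0.5686, -0.1567, 0.3044]
tool_rot: [0.459, 0.889, -0.0, -0.002]
wrist_force: [0.1, 0.1, -0.5]
width: 0.0615
gripper_force: 0.0
time: 32.57
position: [0.5984, -0.1175, 0.3053]
tool_rot: [0.695, 0.719, -0.0, -0.001]
wrist_force: [0.5, 0.1, 0.4]
width: 0.0613
gripper_force: 0.0
wrist bar 2604 rot x [0.6615 0.6686] rot y [-0.1605 -0.0613] world [ 0.6679 -0.0921] z 0.2376680948039016
side bar 141 rot x [0.6586 0.6681] rot y [-0.2153 -0.0671] world [ 0.667  -0.1224] z 0.23922613143934335
top bar 85 rot x [0.6601 0.668 ] rot y [-0.1058 -0.0602] world [ 0.6661 -0.0642] z 0.23806063698499869
```

```bash
python3 -m creep '[[2.5,0.05,0,0,-0.4],[2.5,0.05,0,0,-0.4],[2,0,0,0,-0.4],[0,0,-2.5,0,-0.4],[0,0,-2.5,0,-0.4],[0,0,-2,0,-0.4],[0,0,-0.8,0,-0.4],[0,0,0,0,-0.4],[0,0,0,0,-0.4]]'; python3 -m creep '[[0,0,0,0,1],[0,0,0,0,1],[0,0,0,0,1],[0,0,0,0,1],[0,0,0,0,1],[0,0,0,0,1],[0,0,0,0,1],[0,0,0,0,1]]'
```

```text
time: 33.47
position: [0.6689, -0.1165, 0.2293]
tool_rot: [0.696, 0.718, 0.0, 0.0]
wrist_force: [-0.5, -0.1, 1.0]
width: 0.0615
gripper_force: 0.0
time: 34.13
position: [0.6688, -0.1162, 0.2282]
tool_rot: [0.696, 0.718, -0.0, -0.0]
wrist_force: [-0.5, -0.5, -0.0]
width: 0.0105
gripper_force: 0.0
```

```bash
python3 -m creep '[[0,0,0,0,1],[0,0,0,0,1],[-1.25,-0.03,0.36,0,1],[-1.28,-0.03,0.23,0,1],[-1.29,-0.03,0.1,0,1],[-1.3,-0.03,-0.03,0,1],[-1.29,-0.03,-0.16,0,1],[-1.27,-0.03,-0.28,0,1],[-1.23,-0.03,-0.41,0,1],[-1.19,-0.03,-0.53,0,1]]'; python3 -m creep '[[-1.13,-0.03,-0.65,0,1],[-1.06,-0.03,-0.76,0,1],[-0.98,-0.03,-0.86,0,1],[-0.89,-0.03,-0.95,0,1],[-0.79,-0.03,-1.03,0,1],[-0.68,-0.03,-1.11,0,1],[-0.57,-0.03,-1.17,0,1],[0,0,0,0,1]]'
```

```text
time: 34.97
position: [0.5676, -0.1188, 0.22]
tool_rot: [0.696, 0.718, 0.0, 0.0]
wrist_force: [6.2, -2.2, -8.4]
width: 0.0058
gripper_force: 30.4
time: 35.63
position: [0.5069, -0.1204, 0.1541]
tool_rot: [0.696, 0.718, 0.001, -0.0]
wrist_force: [7.0, 3.1, -3.3]
width: 0.0062
gripper_force: 29.9
```

```bash
python3 -m creep '[[-0.44,-0.03,-1.22,0,1],[-0.32,-0.03,-1.26,0,1],[-0.19,-0.03,-1.29,0,1],[-0.07,0,-1.2,0,1],[0,0,-0.2,0,1],[0,0,0,0,1],[0,0,0,0,1]]'
```

```text
time: 36.22
position: [0.4969, -0.1208, 0.1038]
tool_rot: [0.696, 0.718, 0.001, -0.0]
wrist_force: [2.5, 5.9, -1.0]
width: 0.0058
gripper_force: 29.7
```

```bash
python3 -m creep '[[0,0,-0.2,0,1],[0,0,0,0,1]]'; python3 -m creep '[[0,0,0,0,-0.4],[0,0,0,0,-0.4],[0,0,0,0,-0.4],[0,0,0,0,-0.4],[0,0,0,0,-0.4],[0,0,3.5,0,-0.4],[0,0,3.5,0,-0.4],[0,0,4,0,-0.4],[0,0,4,0,-0.4],[0,0,0,0,-0.4]]'; python3 -m creep '[[0,-2,0,7,-0.4],[0,-2,0,7,-0.4],[0,-2,0,7,-0.4],[0,-2,0,7,-0.4],[0,-2,0,7,-0.4],[0,-2,0,7,-0.4],[0,-2,0,7,-0.4],[0,-2,0,7,-0.4],[0,-2,0,7,-0.4],[0,-2,0,7,-0.4]]';python3 -m creep '[[0.6,-2,0,7,-0.4],[0,-1.6,0,7,-0.4],[0,0,0,6,-0.4],[0,0,0,0,-0.4],[0,0,0,0,-0.4]]'
python3 - <<'E'
import w
from t import *
c,x,y,z=w.c,w.x,w.y,w.z
ext(c,(z>.100)&(z<.122)&(x<.52)&(x>.48)&(y>-.25)&(y<-.15),"bar")
E
python3 t.py
```

```text
time: 36.38
position: [0.4969, -0.1208, 0.1021]
tool_rot: [0.696, 0.718, 0.001, -0.0]
wrist_force: [1.8, 6.3, -0.4]
width: 0.0056
gripper_force: 29.7
time: 37.22
position: [0.4985, -0.1226, 0.2594]
tool_rot: [0.696, 0.718, 0.002, 0.006]
wrist_force: [0.1, -0.0, 0.6]
width: 0.0615
gripper_force: 0.0
time: 38.05
position: [0.4964, -0.3227, 0.2517]
tool_rot: [0.156, 0.988, 0.0, -0.0]
wrist_force: [-0.1, 0.4, -0.4]
width: 0.0619
gripper_force: 0.0
time: 38.47
position: [0.5025, -0.3576, 0.2517]
tool_rot: [-0.014, 1.0, 0.0, -0.0]
wrist_force: [-0.1, 0.4, 0.4]
width: 0.0618
gripper_force: 0.0
wrist fin 635 rot x [0.4819 0.5038] rot y [-0.3764 -0.3651] world [ 0.5031 -0.3567] z 0.157175209090842
catch 817 rot x [0.4738 0.512 ] rot y [-0.3825 -0.3397] world [ 0.5029 -0.347 ] z 0.11483604323371804
nose 1393 rot x [0.4799 0.5065] rot y [-0.38  -0.342] world [ 0.5032 -0.347 ] z 0.12336378387423586
bar 1333 rot x [0.4899 0.4971] rot y [-0.261  -0.1669] world [ 0.4993 -0.2   ] z 0.114708307938233
top fin 20 rot x [0.4802 0.4884] rot y [-0.373  -0.3629] world [ 0.4945 -0.3542] z 0.1565837997235384
[... 240 characters left out ...]
 rot y [-0.3044 -0.2924] world [ 0.6267 -0.2808] z 0.12104511488926584
top catch 140 rot x [0.4725 0.5117] rot y [-0.3756 -0.3358] world [ 0.502  -0.3417] z 0.11574006024135508
side fin 52 rot x [0.4812 0.5037] rot y [-0.3793 -0.3654] world [ 0.5027 -0.3583] z 0.15755940776930477
side bar 288 rot x [0.4873 0.5094] rot y [-0.2993  0.0238] world [ 0.5021 -0.1236] z 0.11628518680848227
side postL 21 rot x [0.6072 0.6308] rot y [0.0177 0.0363] world [0.618  0.0445] z 0.12282465848364921
side postR 39 rot x [0.5997 0.6297] rot y [-0.3136 -0.296 ] world [ 0.6231 -0.2873] z 0.12187406670675627
side catch 108 rot x [0.4712 0.5076] rot y [-0.3852 -0.3438] world [ 0.4995 -0.3505] z 0.11703743493784441
```

View pics/w1.png

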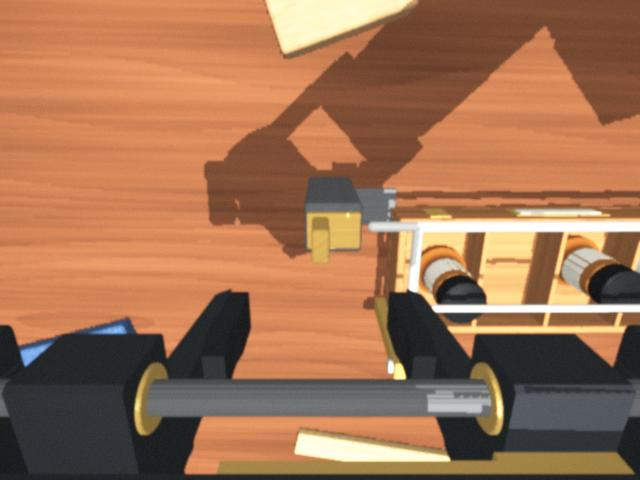

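The wrist view shows the frame down with its bar at the starting height, and the tab out at (320,240). I'll slide the tab home.

```bash
python3 -m creep '[[0.05,0.1,-4,0,-0.4],[0,0,-4,0,-0.4],[0,0,-3,0,-0.4],[0,0,0,0,1],[0,0,0,0,1],[0,0,0,0,1],[0,0,0,0,1],[0,0,0,0,1],[0,0,0,0,1],[0,0,0,0,1]]'; python3 -m creep '[[0,0.7,0,0,1],[0,0.7,0,0,1],[-0.1,0.7,0,0,1],[0,0.7,0,0,1],[0,0.3,0,0,1],[0,0.2,0,0,1],[0,0.1,0,0,1],[0,0,0,0,1],[0,0,0,0,1]]'
```

```text
time: 39.45
position: [0.5033, -0.3568, 0.1429]
tool_rot: [-0.015, 1.0, -0.001, 0.0]
wrist_force: [0.0, 0.7, -0.2]
width: 0.0172
gripper_force: 0.0
time: 40.2
position: [0.5025, -0.3278, 0.1427]
tool_rot: [-0.014, 1.0, -0.006, 0.001]
wrist_force: [0.0, -26.7, -5.2]
width: 0.0116
gripper_force: 30.0
```

Against the home stop (27 N). I'll release, back off and check everything.

```bash
python3 -m creep '[[0,-0.3,0,0,1],[0,0,0,0,-0.4],[0,0,0,0,-0.4],[0,0,0,0,-0.4],[0,0,0,0,-0.4],[0,0,0,0,-0.4],[0,0,4,0,-0.4],[0,0,4,0,-0.4],[0,0,3,0,-0.4],[0,0,0,0,-0.4]]'; python3 w.py; python3 -m creep '[[-2,0,2,0,-0.4],[-3,0,2,0,-0.4],[-3,0,0,0,-0.4],[-3,0,0,0,-0.4],[-3,0,0,0,-0.4],[0,0,0,0,-0.4],[0,0,0,0,-0.4]]'; python3 t.py | grep -E "fin|bar"
python3 - <<'E'
from h import *
p=manip.get_image("side");s=cv2.resize(p["pixels"][190:370,230:450],(660,540),interpolation=2);cv2.imwrite("pics/s9.png",s)
p=manip.get_image("top");cv2.imwrite("pics/t9.png",p["pixels"])
E
```

```text
time: 41.03
position: [0.5034, -0.3264, 0.2587]
tool_rot: [-0.016, 1.0, -0.004, 0.004]
wrist_force: [0.3, -0.3, 1.7]
width: 0.0615
gripper_force: 0.0
wrist fin 618 rot x [0.4818 0.5041] rot y [-0.3489 -0.3374] world [ 0.5024 -0.3291] z 0.15712803850531415
catch 2028 rot x [0.4742 0.5117] rot y [-0.3816 -0.3433] world [ 0.5029 -0.3484] z 0.11528735708197607
nose 1320 rot x [0.4798 0.5062] rot y [-0.3517 -0.3139] world [ 0.5022 -0.3188] z 0.12335990230057489
time: 41.67
position: [0.3612, -0.3254, 0.2913]
tool_rot: [-0.014, 1.0, 0.001, -0.0]
wrist_force: [0.1, -0.1, -0.8]
width: 0.062
gripper_force: 0.0
top fin 63 rot x [0.4805 0.5032] rot y [-0.3453 -0.3342] world [ 0.5012 -0.3257] z 0.15711769363768346
top bar 540 rot x [0.4883 0.5108] rot y [-0.2938  0.0292] world [ 0.5031 -0.1182] z 0.11534475367347252
side fin 48 rot x [0.4804 0.5039] rot y [-0.3511 -0.3383] world [ 0.5017 -0.3307] z 0.15809013180515863
side bar 178 rot x [0.4874 0.5061] rot y [-0.3005  0.0219] world [ 0.5005 -0.1253] z 0.11612320554116828Traceback (most recent call last):
  File "t.py", line 14, in <module>
    e
[... 238 characters left out ...]
ex+l(b)*ey,"z",np.median(q[:,2]))
                            ~~~~~~~~~~~~~^^^^^^^^^^
    return _quantile_unchecked(
        a, q, axis, out, overwrite_input, method, keepdims, weights)
    return _ureduce(a,
                    func=_quantile_ureduce_func,
    ...<5 lines>...
                    overwrite_input=overwrite_input,
                    method=method)
    r = func(a, **kwargs)
    result = _quantile(arr,
                       quantiles=q,
    ...<2 lines>...
                       out=out,
                       weights=wgt)
    slices_having_nans = np.isnan(arr[-1, ...])
                                  ~~~^^^^^^^^^
IndexError: index -1 is out of bounds for axis 0 with size 0
```

View pics/s9.png

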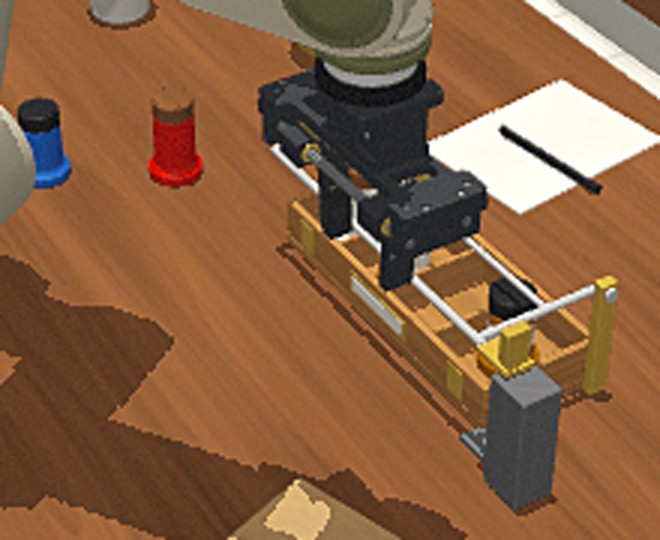

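View pics/t9.png

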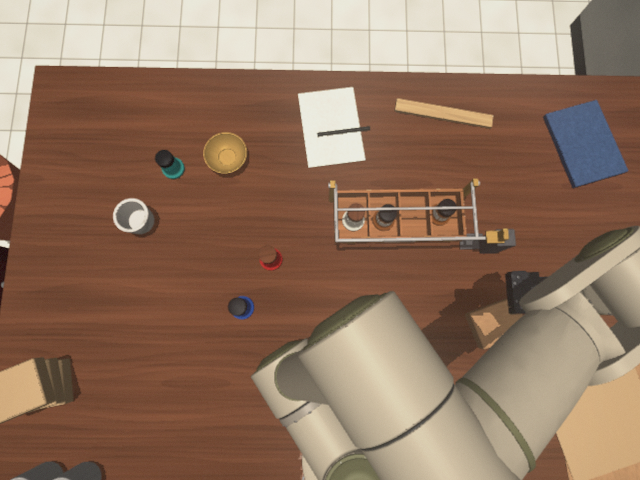

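The top view shows three upright jars in bays 3, 2 and 0 (353,215; 387,213; 445,210), the frame down, and the tab home at (498,237). The other objects haven't moved.

```bash
python3 -c "
from plant import manip
print(manip.job_done())"
```

```text
the job is handed in; nothing more can be done
None
```

The job is handed in: all three jars present (one white, two amber) stand upright in bays 3, 2 and 0, the frame is fully down, the tab is home against its stop, and the bystanders and look-alikes were left alone; no verdict came back.

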